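# Tip a board flat and push it up to the flip stop

## Robot

A 7-joint arm with a two-finger parallel gripper is mounted at the origin on the work surface. World frame = base frame: x ahead of the robot, y to its left, z up, the work surface at z = 0. Lengths are in m, angles in rad, forces in N, time in s.
With the tool pointing down it reaches from about 0.4 to 0.9 m from the base axis. Payload 5.5 kg.
Tool frame: the origin (TCP) lies at the very end of the fingers, on their centre line; the grasp point (between the pads) lies 19 mm behind it; z points along the fingers, y is the line along which they close (so a half turn about z gives the same grasp; the last joint's range is limited). The gripper opens to 92 mm and grips with 3 to 60 N. Pads are 19 mm wide; open, the fingers measure 130 mm over their backs; the gripper's body (75 mm by 190 mm) begins 47 mm behind the grasp point.
Start: joints at [-0.845, 0.501, -0.427, 1.55, 0.221, 1.138, -0.21], TCP at [0.29, 0.582, 0.227] pointing down, gripper open.
Joint ranges: [-2.88, 2.88], [-0.31, 2.03], [-1.54, 1.56], [0.2, 2.42], [-1.41, 4.55], [0.19, 2.02], [-2.57, 2.57]. Speed limits (rad/s): [2.57, 2.57, 3.14, 3.14, 3.14, 3.14, 3.14].

## Interface

Orientations are given as a unit quaternion [x, y, z, w].
In Python, from rig import arm, optics gives the robot as it stands. The module is installed in compiled form; this text tells all that it offers.
- The arm moves only by the tool servo_tool, never from a script. Its argument "targets" is a list of rows, each an object of numbers: "fingers": the opening, from 0 (shut) to 1 (fully open); "x", "y", "z": the shift along the world's x, y, z as a fraction of full scale; "rx", "ry", "rz": the turn, a rotation vector about the world's x, y, z as a fraction of full scale. In form: [{"fingers": .., "x": .., "y": .., "z": .., "rx": .., "ry": .., "rz": ..}, ...]. A call has 1 to 10 rows; each row shifts and turns the commanded pose from where the row before left it; what a row does not reach is not made up. Full scale, the value 1, is 250 mm for a shift and 60 degrees for a turn. A row lasts 1/12 s, in which the tool goes at most 41.7 mm and 7.16 degrees, less where a joint would pass 70% of its speed; a pose out of reach is approached as far as the arm can. A call with a number of a shift or a turn outside -1 to 1 is refused whole. A call with a gripper value outside its range is refused whole. The fingers move at their own pace and stop on an object; "newtons" is the grip in N (left out, the last holds). Time passes only in rows, so rows that do not move let the fingers close. It gives the time, the measured TCP pose, the force, the opening and the grip force at its end, in the units of the state.
- arm.state(): the state, without advancing time (a new reading comes with each control period).
- optics.capture(name): name is "side" or "top"; returns a dict with "image" (384x512x3 uint8, red, green, blue), "z_map" (384x512 float32, m along the optical axis (not along the pixel's ray), 0 where there is no reading), "intrinsics" (3x3 intrinsics, pixels), "k1" (the pictures are not rectified: a ray, as slopes to the right and down, at radius r is drawn at 1 + k1 r^2 times it, then the intrinsics apply), "view" (4x4, takes a point from world to camera coordinates). Camera axes: x right, y up, looking along -z (the intrinsics and any distortion apply to the point x, -y, -z); pixel columns grow to the right and rows downward; lengths in m; the calibration is good to about 2 mm. A picture is of the moment at which its call begins.
- arm.hand_in(): hands the job in; it is judged then, once.
Trained networks look in the newest picture that a camera, given by its name, has taken for a name from the list of things; names that differ only in an ending like _2 or _b are one class to them, and where a whole thing is asked for, a point or a joint stands for the part that bears it (a point fixed in the world has none). Each returns a list of dicts, best first, with "p" (0 to 1); they miss things now and then, are a little off and sometimes report something else, mostly with a low value. They report only what shows in the picture. A call takes as long as a camera call. They do not tell look-alikes from the thing itself.
- optics.masks_of(camera, label): "pixels" (384x512 bool, what is visible of it) and "rect" ([left, top, width, height] in pixels, round what is visible of it).
The state is a dict: "clock": time; "qpos": joint angles; "dq": joint speeds; "joint_torque": joint torques, N m; "position": TCP position; "tool_rot": TCP orientation; "wrist_force": force on the tool from outside, world axes, zero at the start; "moment": the same for the moment, N m; "opening": finger opening in m; "grip_force": force on a finger pad.
Only numpy, scipy, OpenCV 4.12 (cv2) and the standard library are available. Lean on these libraries where they do the work, as an engineer would, in place of code of your own. Each camera call takes 0.05 s, during which the arm holds its last target. There are 200 camera calls.

## Task

Get the board with the green cross ready for its cut, by pushing only: flip the red stop's arm over the fence until it is fully down at the front, tip the standing board over towards the fence so that it lies flat with the green cross up, and push it flush against the fence with its end up against the side of the red arm. Do not pick the board up off the bench, leave the blue stop raised, and leave the other things on the bench where they are.

Things in the scene. Friction and masses are not known exactly. Their poses are not given: they have to be found in the camera images.
- board: loose pale wooden board, 25 mm thick (x), 120 long (y), 95 high (z), 0.15 to 0.3 kg, standing on a long edge before the fence, roughly parallel to it. Origin: middle of the face it stands on. Its -x face, towards the robot, has a green cross. Tipped to the fence, its x points down, its z to the fence, and its origin is 12.5 mm up at the edge nearest the robot.
- far_l (a point): on the board's upper edge face (the one that comes to lie along the fence), mid thickness, at its +y end: 95 mm from the origin along the board's z, 60 mm along its y
- far_r (a point): the same at the board's -y end: 95 mm along z, -60 mm along y
- fence: aluminium fence fixed to the bench, 440 mm long (its y), 36 mm deep (x), 30 mm high. Origin on the bench at the foot of its front face (the face towards the robot), mid length; its x points away from the robot, its y along the fence to the left. The body of the fence lies from x = 0 to 36 mm.
- red_stop: fixed carriage of the red flip stop, on top of the fence, 36 mm wide along it, up to 52 mm above the bench. Axes as the fence's; origin on the bench at the fence's front face, mid width. The arm's pivot axis (along y) is 14 mm behind that (+x), 44 mm up. Which of the two stops stands at the left and which at the right end varies; it is 135 to 170 mm from the fence's middle.
- red_arm (a joint): red bar (rad), 75 mm from pivot to end, 18 wide, 10-12 thick. 0 = fully down in front of the fence (-x), sloping 30 degrees down, end centre 6.5 mm up, 51 in front of the fence's face; a board end bears on its side. 2.09 = straight up; more = leaning back (+x), stop at 2.65; starts 2.25-2.6. Stiff hinge: stays where left, moves with 1-2 N near its end.
- red_tip (a point): middle of the end of the red arm, moves with it (75 mm from the pivot)
- blue_stop: fixed carriage of the blue flip stop, on top of the fence, 36 mm wide along it, up to 52 mm above the bench. Axes as the fence's; origin on the bench at the fence's front face, mid width. The arm's pivot axis (along y) is 14 mm behind that (+x), 44 mm up. At the other end of the fence from the red one.
- blue_arm (a joint): blue bar (rad), 75 mm from pivot to end, 18 wide, 10-12 thick. 0 = fully down in front of the fence (-x), sloping 30 degrees down, end centre 6.5 mm up, 51 in front of the fence's face; a board end bears on its side. 2.09 = straight up; more = leaning back (+x), stop at 2.65; starts 2.25-2.6. Stiff hinge: stays where left, moves with 1-2 N near its end.
- blue_tip (a point): middle of the end of the blue arm, moves with it (75 mm from the pivot)
- mallet: wooden mallet lying on its side: cylindrical head 64 mm across and 110 mm long, handle 220 mm; origin under the head's centre, handle towards the body's -x
- plane: small block plane, blue and brass, 160 x 52 mm, 55 mm high; origin under its centre, long along its x
- screwdriver: screwdriver lying behind the fence: blue handle 105 x 28 x 26 mm, steel shaft 110 mm; origin on the bench at the handle's front end, shaft towards the body's +x
- glue: white glue bottle, 60 mm across, 170 mm high, standing; origin under its centre
- offcut: dark wood offcut 70 x 45 x 40 mm; origin under its centre
- jar: amber glass jar with a steel lid, 68 mm across, 85 mm high; origin under its centre
Mind the look-alikes: they are no part of the job. Of the things shaped like the board, the wooden one is meant. Leave any pink look-alike of the blue_stop alone.

How it is judged:
By the outcome, as a careful person would: the job done as asked, in the order asked, and still so for the second after the job is handed in, with the robot touching nothing.
It also fails if it takes over 72 s, if anything falls off the work surface, if the arm or the gripper's body presses on something with over 40 N, if the wrist force passes 120 N, or if a joint passes its speed limit or range.

## Working session

There is one attempt and no reset: what is moved stays moved. The work goes in short steps, Python scripts to look and compute and a tool call to move; the robot and the scene stay as the last step left them, time stands still between calls to the robot, and variables do not carry over. Pictures are saved under pics/ and viewed, at most 11 in all, crops included, and the job is handed in when it is done.

Besides the shell and the picture viewer there is one more tool, called after "Call:" as a command line: name --argument value ..., lists and objects as JSON in quotes. servo_tool: Moves the arm, as the interface text tells. Its arguments: {"type":"object","properties":{"targets":{"type":"array","items":{"type":"object","properties":{"fingers":{"type":"number"},"x":{"type":"number"},"y":{"type":"number"},"z":{"type":"number"},"rx":{"type":"number"},"ry":{"type":"number"},"rz":{"type":"number"}}}},"newtons":{"type":"number"}},"required":["targets"]}

```bash
mkdir -p pics; cat > h.py <<'E'
import numpy as np, cv2
from rig import arm, optics
def cap(n):
    c=optics.capture(n); return c
def pts(c,m=None):
    K=np.array(c["intrinsics"]);z=c["z_map"];k=c["k1"]
    v,u=np.nonzero((z>0)&(m if m is not None else True))
    a=(u-K[0,2])/K[0,0];b=(v-K[1,2])/K[1,1]
    rd=np.hypot(a,b);r=rd.copy()
    for _ in range(15): r=rd/(1+k*r*r)
    s=np.where(rd>0,r/np.maximum(rd,1e-9),1)
    d=z[v,u];P=np.stack([a*s*d,-b*s*d,-d,np.ones_like(d)])
    return (np.linalg.inv(np.array(c["view"]))@P)[:3].T,u,v
def save(c,n): cv2.imwrite("pics/"+n+".png",c["image"][:,:,::-1])
E
python3 - <<'E'
from h import *
np.set_printoptions(precision=3,suppress=True)
ims=[]
for n in("top","side"):
    c=cap(n);ims.append(c["image"])
    print(n,c["k1"],np.linalg.inv(np.array(c["view"]))[:3,3])
    for l in("board","fence","red_stop","red_arm","blue_stop","blue_arm","mallet","plane","screwdriver","glue","offcut","jar"):
        for d in optics.masks_of(n,l):
            if d["p"]<.3: continue
            P,_,_=pts(c,d["pixels"])
            if len(P): print(l,round(d["p"],2),d["rect"],len(P),np.percentile(P,[2,50,98],axis=0).ravel())
    save(c,n+"0")
print(arm.state())
E
```

```text
top -0.02436988424128032 [0.376 0.017 1.189]
board 0.8 [187.3, 245.7, 34.9, 36.7] 466 [0.378 0.122 0.014 0.425 0.162 0.094 0.471 0.204 0.098]
board 0.76 [233.9, 237.9, 43.0, 11.1] 403 [ 0.467 -0.034  0.024  0.479  0.017  0.093  0.494  0.075  0.098]
board 0.61 [292.3, 168.1, 8.3, 19.0] 92 [ 0.644 -0.124  0.046  0.656 -0.116  0.084  0.672 -0.108  0.118]
fence 0.57 [168.2, 176.7, 145.0, 27.2] 1692 [ 0.622 -0.16   0.002  0.643  0.058  0.029  0.67   0.262  0.034]
fence 0.57 [232.9, 233.2, 42.7, 15.6] 502 [ 0.467 -0.034 -0.002  0.479  0.022  0.093  0.506  0.078  0.098]
red_stop 0.74 [290.2, 169.2, 11.7, 17.3] 172 [ 0.642 -0.132  0.033  0.656 -0.114  0.055  0.678 -0.1    0.118]
blue_stop 0.65 [261.0, 116.3, 9.0, 27.8] 225 [ 0.791 -0.046  0.01   0.845 -0.035  0.034  0.885 -0.017  0.053]
blue_stop 0.5 [182.8, 176.0, 14.7, 26.5] 197 [0.629 0.191 0.029 0.649 0.206 0.056 0.67  0.224 0.113]
blue_arm 0.62 [182.6, 179.3, 8.9, 15.2] 116 [0.631 0.199 0.048 0.65  0.207 0.085 0.671 0.216 0.114]
blue_arm 0.56 [262.7, 119.3, 6.0, 25.1] 158 [ 0.792 -0.049 -0.002  0.826 -0.037  0.029  0.856 -0.026  0.051]

[... 2041 characters left out ...]
0.634 -0.391  0.17 ]
offcut 0.67 [304.1, 295.8, 39.0, 34.1] 863 [0.409 0.286 0.003 0.447 0.32  0.039 0.483 0.346 0.043]
jar 0.65 [270.9, 300.0, 29.4, 42.4] 1131 [0.502 0.316 0.007 0.532 0.359 0.082 0.561 0.376 0.087]
{'clock': 1.3, 'qpos': array([-0.845,  0.501, -0.427,  1.55 ,  0.221,  1.138, -0.21 ]), 'dq': array([-0.001,  0.   , -0.   , -0.002, -0.   ,  0.001, -0.   ]), 'joint_torque': array([ -0.001, -56.645,  -5.811, -27.95 ,  -0.067,   0.021,   0.   ]), 'position': array([0.29 , 0.582, 0.227]), 'tool_rot': array([ 0.229,  0.973,  0.   , -0.   ]), 'wrist_force': array([-0.415,  0.343,  0.503]), 'moment': array([ 0.042, -0.003,  0.005]), 'grip_force': 0.0, 'opening': 0.09205483650316715}
```

View pics/top0.png

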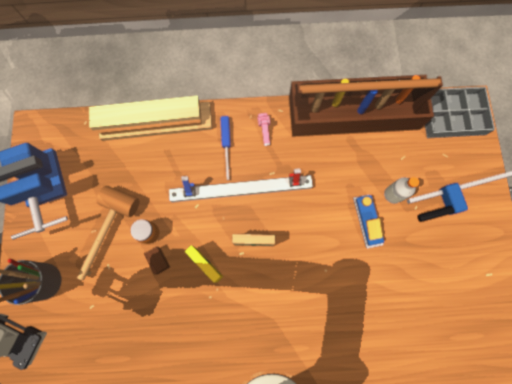

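View pics/side0.png

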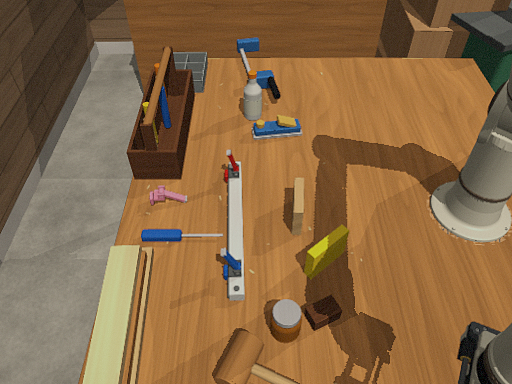

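The top view shows the wooden board at about (254,239), with the yellow look-alike at (203,264). The red stop is at the right end of the fence (296,178), the blue one at the left (187,187), and a pink look-alike sits behind at (264,128). The side view agrees. Next I fit the geometry.

```bash
cat >> h.py <<'E'
def rect(P,lo,hi,box):
    x0,x1,y0,y1=box
    q=P[(P[:,2]>lo)&(P[:,2]<hi)&(P[:,0]>x0)&(P[:,0]<x1)&(P[:,1]>y0)&(P[:,1]<y1)][:,:2]
    if len(q)<5: return None
    r=cv2.minAreaRect((q*1000).astype(np.float32)); b=cv2.boxPoints(r)
    e=b[1]-b[0]; f=b[2]-b[1]; e=e if np.hypot(*e)>np.hypot(*f) else f
    e=e*np.sign(e[1]); return len(q),np.round(r[0],1),np.round(r[1],1),"yaw",round(float(np.degrees(np.arctan2(-e[0],e[1]))),2)
E
python3 - <<'E'
from h import *
np.set_printoptions(precision=1,suppress=True)
for n in("top","side"):
    c=cap(n);P,u,v=pts(c);I=c["image"][v,u].astype(int)
    print(n,"board",rect(P,.085,.105,(.44,.52,-.06,.10)),"yel",rect(P,.085,.105,(.35,.5,.11,.22)))
    print("fence",rect(P,.024,.034,(.6,.7,-.2,.3)))
    for nm,m,box in(("red",(I[:,0]>110)&(I[:,1]<70)&(I[:,2]<70),(-.18,-.07)),("blue",(I[:,2]>100)&(I[:,0]<70),(.17,.25))):
        s=m&(P[:,0]>.6)&(P[:,0]<.72)&(P[:,1]>box[0])&(P[:,1]<box[1])&(P[:,2]>.03)
        q=P[s]*1000
        for a,b in((30,54),(54,80),(80,105),(105,130)):
            k=q[(q[:,2]>a)&(q[:,2]<b)]
            if len(k): print(nm,a,len(k),k.min(0),np.median(k,0),k.max(0))
E
```

```text
top board (385, array([482.4,  22. ]), array([118.3,  25.4]), 'yaw', -4.0) yel (406, array([425.5, 166.1]), array([120.2,  25.5]), 'yaw', -49.08)
fence (1409, array([653.2,  51.6]), array([ 49.3, 439.5]), 'yaw', 2.37)
red 30 18 [ 644.9 -120.    31.9] [ 674.3 -111.1   38.2] [ 680.9 -102.6   53.1]
red 54 27 [ 647.1 -124.1   54.1] [ 652.3 -115.    66.3] [ 658.6 -107.8   80. ]
red 80 22 [ 655.5 -122.7   80.7] [ 658.2 -113.8   94.4] [ 663.4 -107.5  103.5]
red 105 5 [ 661.1 -121.6  105.3] [ 661.6 -115.5  106.6] [ 662.1 -110.   108.3]
side board (360, array([483.3,  24.4]), array([122.6,  24.8]), 'yaw', -5.74) yel (528, array([425.1, 168.9]), array([122. ,  26.3]), 'yaw', -48.74)
fence (1577, array([652.8,  55.1]), array([ 47.1, 437.5]), 'yaw', 2.41)
red 30 34 [ 644.9 -128.1   30.8] [ 677.1 -111.4   35.1] [683.6 -98.2  53.3]
red 54 28 [ 647.4 -116.6   55.8] [ 655.2 -106.5   67.7] [ 663.4 -102.5   79.8]
red 80 26 [ 655.  -116.1   81.1] [ 660.6 -105.5   93.2] [ 668.1 -102.7  104.4]
red 105 7 [ 662.1 -109.   106.2] [ 664.7 -106.3  108.5] [ 670.4 -103.6  111.7]
blue 30 70 [631.  197.2  30.7] [662.9 211.8  35.6] [670.1 227.   53.5]
blue 54 56 [637.6 202.8  54.1] [644.3 216.7  68.3] [653.1 221.1  80. ]
blue 80 48 [648.6 204.3  80.3] [655.9 217.1  92.8] [665.3 221.4 104.6]
blue 105 3 [658.7 216.4 105.3] [660.8 219.2 105.5] [662.7 222.  109.7]
```

Call:
servo_tool --targets '[{"fingers": 0,"x": 0.086,"y": -0.1386,"rz": 0.0483},{"fingers": 0,"x": 0.086,"y": -0.1386,"rz": 0.0483},{"fingers": 0,"x": 0.086,"y": -0.1386,"rz": 0.0483},{"fingers": 0,"x": 0.086,"y": -0.1386,"rz": 0.0483},{"fingers": 0,"x": 0.086,"y": -0.1386,"rz": 0.0483},{"fingers": 0,"x": 0.086,"y": -0.1386,"rz": 0.0483},{"fingers": 0,"x": 0.086,"y": -0.1386,"rz": 0.0483},{"fingers": 0,"x": 0.086,"y": -0.1386,"rz": 0.0483},{"fingers": 0,"x": 0.086,"y": -0.1386,"rz": 0.0483},{"fingers": 0,"x": 0.086,"y": -0.1386,"rz": 0.0483}]'

```text
invalid input at $.targets[0]: expected keys fingers, x, y, z, rx, ry, rz
```

Call:
servo_tool --targets '[{"x": 0.086,"y": -0.1386},{"x": 0.086,"y": -0.1386},{"x": 0.086,"y": -0.1386},{"x": 0.086,"y": -0.1386},{"x": 0.086,"y": -0.1386},{"x": 0.086,"y": -0.1386},{"x": 0.086,"y": -0.1386},{"x": 0.086,"y": -0.1386},{"x": 0.086,"y": -0.1386},{"x": 0.086,"y": -0.1386}]'

```text
invalid input at $.targets[0]: expected keys fingers, x, y, z, rx, ry, rz
```

```bash
python3 - <<'E'
from h import *
np.set_printoptions(precision=1,suppress=True)
s=arm.state();print(s)
from h import *
c=cap("top");P,u,v=pts(c);P*=1000
m=(P[:,2]>24)&(P[:,2]<34)&(P[:,0]>600)&(P[:,0]<700)
for y in range(-80,200,40):
    q=P[m&(abs(P[:,1]-y)<20)]
    if len(q): print(y,np.percentile(q[:,0],[3,10,50,90,97]))
E
```

```text
{'clock': 1.4, 'qpos': array([-0.8,  0.5, -0.4,  1.6,  0.2,  1.1, -0.2]), 'dq': array([ 0., -0.,  0., -0.,  0., -0.,  0.]), 'joint_torque': array([  0. , -56.6,  -5.8, -27.9,  -0.1,   0. ,  -0. ]), 'position': array([0.3, 0.6, 0.2]), 'tool_rot': array([ 0.2,  1. ,  0. , -0. ]), 'wrist_force': array([0.8, 0.2, 0.2]), 'moment': array([-0., -0.,  0.]), 'grip_force': 0.0, 'opening': 0.09166572901969944}
-80 [635.4 637.2 651.9 665.8 668.8]
-40 [633.6 636.3 651.2 665.2 667.8]
0 [632.2 635.  648.4 663.5 665.2]
40 [630.2 632.4 647.2 661.8 664.1]
80 [628.4 630.7 645.3 660.1 662.6]
120 [626.7 629.2 643.6 658.1 661. ]
160 [625.1 627.  641.6 656.8 659.5]
```

Call:
servo_tool --targets '[{"fingers": 0,"x": 0.086,"y": -0.1386,"z": 0,"rx": 0,"ry": 0,"rz": 0.0483},{"fingers": 0,"x": 0.086,"y": -0.1386,"z": 0,"rx": 0,"ry": 0,"rz": 0.0483},{"fingers": 0,"x": 0.086,"y": -0.1386,"z": 0,"rx": 0,"ry": 0,"rz": 0.0483},{"fingers": 0,"x": 0.086,"y": -0.1386,"z": 0,"rx": 0,"ry": 0,"rz": 0.0483},{"fingers": 0,"x": 0.086,"y": -0.1386,"z": 0,"rx": 0,"ry": 0,"rz": 0.0483},{"fingers": 0,"x": 0.086,"y": -0.1386,"z": 0,"rx": 0,"ry": 0,"rz": 0.0483},{"fingers": 0,"x": 0.086,"y": -0.1386,"z": 0,"rx": 0,"ry": 0,"rz": 0.0483},{"fingers": 0,"x": 0.086,"y": -0.1386,"z": 0,"rx": 0,"ry": 0,"rz": 0.0483},{"fingers": 0,"x": 0.086,"y": -0.1386,"z": 0,"rx": 0,"ry": 0,"rz": 0.0483},{"fingers": 0,"x": 0.086,"y": -0.1386,"z": 0,"rx": 0,"ry": 0,"rz": 0.0483}]'

```text
clock: 2.28
position: [0.506, 0.2333, 0.2271]
tool_rot: [-0.023, 1.0, 0.0, 0.0]
wrist_force: [0.4, -0.3, -0.5]
opening: 0.0295
grip_force: 0.0
```

Call:
servo_tool --targets '[{"fingers": 0,"x": 0.086,"y": -0.1386,"z": 0,"rx": 0,"ry": 0,"rz": 0},{"fingers": 0,"x": 0.086,"y": -0.1386,"z": 0,"rx": 0,"ry": 0,"rz": 0},{"fingers": 0,"x": 0.086,"y": -0.1386,"z": 0,"rx": 0,"ry": 0,"rz": 0},{"fingers": 0,"x": 0.086,"y": -0.1386,"z": 0,"rx": 0,"ry": 0,"rz": 0},{"fingers": 0,"x": 0.086,"y": -0.1386,"z": 0,"rx": 0,"ry": 0,"rz": 0},{"fingers": 0,"x": 0.086,"y": -0.1386,"z": 0,"rx": 0,"ry": 0,"rz": 0},{"fingers": 0,"x": 0.086,"y": -0.1386,"z": 0,"rx": 0,"ry": 0,"rz": 0},{"fingers": 0,"x": 0.086,"y": -0.1386,"z": 0,"rx": 0,"ry": 0,"rz": 0},{"fingers": 0,"x": 0.086,"y": -0.1386,"z": 0,"rx": 0,"ry": 0,"rz": 0},{"fingers": 0,"x": 0.086,"y": -0.1386,"z": 0,"rx": 0,"ry": 0,"rz": 0}]'

```text
clock: 3.12
position: [0.7209, -0.1132, 0.2268]
tool_rot: [-0.021, 1.0, -0.0, 0.0]
wrist_force: [1.5, 0.6, 0.1]
opening: 0.0001
grip_force: 0.0
```

Call:
servo_tool --targets '[{"fingers": 0,"x": 0,"y": 0,"z": -0.13,"rx": 0,"ry": 0,"rz": 0},{"fingers": 0,"x": 0,"y": 0.004,"z": -0.13,"rx": 0,"ry": 0,"rz": 0},{"fingers": 0,"x": 0,"y": 0.004,"z": -0.13,"rx": 0,"ry": 0,"rz": 0},{"fingers": 0,"x": 0,"y": 0,"z": -0.13,"rx": 0,"ry": 0,"rz": 0},{"fingers": 0,"x": -0.06,"y": 0,"z": 0,"rx": 0,"ry": 0,"rz": 0},{"fingers": 0,"x": -0.06,"y": 0,"z": 0,"rx": 0,"ry": 0,"rz": 0},{"fingers": 0,"x": -0.06,"y": 0,"z": 0,"rx": 0,"ry": 0,"rz": 0},{"fingers": 0,"x": -0.06,"y": 0,"z": 0,"rx": 0,"ry": 0,"rz": 0}]'

```text
clock: 3.78
position: [0.66, -0.1094, 0.0962]
tool_rot: [-0.022, 1.0, 0.0, 0.0]
wrist_force: [0.9, -1.2, -0.2]
opening: 0.0001
grip_force: 0.6
```

Call:
servo_tool --targets '[{"fingers": 0,"x": -0.06,"y": 0,"z": 0,"rx": 0,"ry": 0,"rz": 0},{"fingers": 0,"x": -0.06,"y": 0,"z": 0,"rx": 0,"ry": 0,"rz": 0},{"fingers": 0,"x": -0.06,"y": 0,"z": 0,"rx": 0,"ry": 0,"rz": 0},{"fingers": 0,"x": -0.06,"y": 0,"z": 0,"rx": 0,"ry": 0,"rz": 0}]'

```text
clock: 4.12
position: [0.5999, -0.1093, 0.097]
tool_rot: [-0.022, 1.0, -0.0, 0.0]
wrist_force: [0.2, -0.5, -0.5]
opening: 0.0008
grip_force: 0.0
```

```bash
python3 - <<'E'
from h import *
c=cap("side");save(c,"s1");cv2.imwrite("pics/s1c.png",cv2.resize(c["image"][100:320,150:400,::-1],None,fx=3,fy=2.7))
E
```

```text
(no output)
```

View pics/s1c.png

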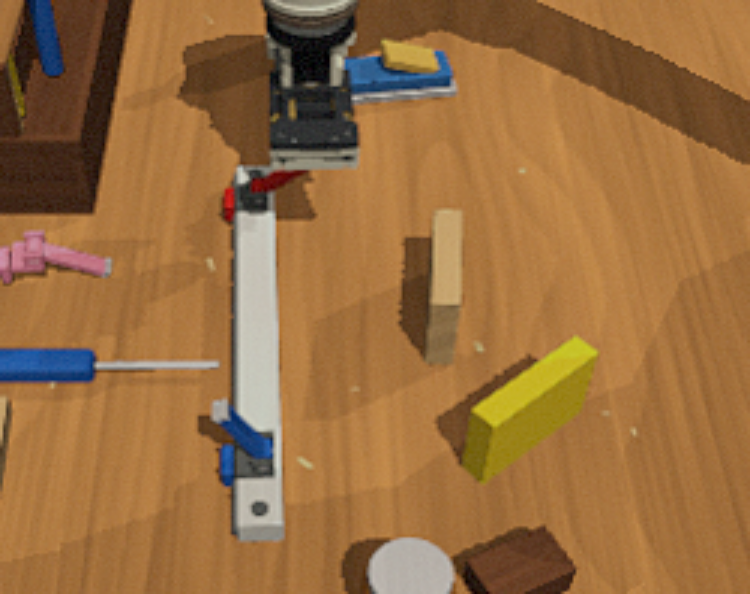

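The red arm (about (280,180) in the crop) now points forward under the fingers, so I press it down.

Call:
servo_tool --targets '[{"fingers": 0,"x": 0,"y": 0,"z": -0.06,"rx": 0,"ry": 0,"rz": 0},{"fingers": 0,"x": 0,"y": 0,"z": -0.06,"rx": 0,"ry": 0,"rz": 0},{"fingers": 0,"x": 0,"y": 0,"z": -0.06,"rx": 0,"ry": 0,"rz": 0},{"fingers": 0,"x": 0,"y": 0,"z": -0.05,"rx": 0,"ry": 0,"rz": 0},{"fingers": 0,"x": 0,"y": 0,"z": -0.02,"rx": 0,"ry": 0,"rz": 0}]'

```text
clock: 4.58
position: [0.5994, -0.1092, 0.0325]
tool_rot: [-0.021, 1.0, 0.0, -0.001]
wrist_force: [1.3, 0.9, 1.6]
opening: 0.0004
grip_force: 0.4
```

Call:
servo_tool --targets '[{"fingers": 0,"x": 0,"y": 0,"z": -0.008,"rx": 0,"ry": 0,"rz": 0},{"fingers": 0,"x": 0,"y": 0,"z": -0.008,"rx": 0,"ry": 0,"rz": 0}]'

```text
clock: 4.75
position: [0.6003, -0.1092, 0.0302]
tool_rot: [-0.022, 1.0, 0.0, -0.0]
wrist_force: [-1.0, -0.4, 0.4]
opening: 0.0002
grip_force: 0.4
```

Call:
servo_tool --targets '[{"fingers": 0,"x": 0,"y": 0,"z": -0.01,"rx": 0,"ry": 0,"rz": 0},{"fingers": 0,"x": 0,"y": 0,"z": -0.01,"rx": 0,"ry": 0,"rz": 0}]'

```text
clock: 4.92
position: [0.6013, -0.1093, 0.0261]
tool_rot: [-0.022, 1.0, -0.0, 0.001]
wrist_force: [-2.7, 0.2, 14.3]
opening: 0.0003
grip_force: 6.9
```

Call:
servo_tool --targets '[{"fingers": 0,"x": 0,"y": 0,"z": -0.008,"rx": 0,"ry": 0,"rz": 0},{"fingers": 0,"x": 0,"y": 0,"z": 0,"rx": 0,"ry": 0,"rz": 0}]'

```text
clock: 5.08
position: [0.6017, -0.1091, 0.0258]
tool_rot: [-0.022, 1.0, -0.0, 0.001]
wrist_force: [-5.5, 0.7, 15.1]
opening: 0.0004
grip_force: 9.2
```

Call:
servo_tool --targets '[{"fingers": 0,"x": 0,"y": 0,"z": 0.1,"rx": 0,"ry": 0,"rz": 0},{"fingers": 0,"x": 0,"y": 0,"z": 0.14,"rx": 0,"ry": 0,"rz": 0},{"fingers": 0,"x": 0,"y": 0,"z": 0.14,"rx": 0,"ry": 0,"rz": 0},{"fingers": 0,"x": 0,"y": 0,"z": 0.14,"rx": 0,"ry": 0,"rz": 0},{"fingers": 0,"x": -0.11,"y": 0.09,"z": 0,"rx": 0,"ry": 0,"rz": 0},{"fingers": 0,"x": -0.11,"y": 0.09,"z": 0,"rx": 0,"ry": 0,"rz": 0},{"fingers": 0,"x": -0.11,"y": 0.09,"z": 0,"rx": 0,"ry": 0,"rz": 0},{"fingers": 0,"x": -0.11,"y": 0.09,"z": 0,"rx": 0,"ry": 0,"rz": 0},{"fingers": 0,"x": -0.11,"y": 0.09,"z": 0,"rx": 0,"ry": 0,"rz": 0},{"fingers": 0,"x": -0.11,"y": 0.07,"z": 0,"rx": 0,"ry": 0,"rz": 0}]'

```text
clock: 5.92
position: [0.4341, 0.0223, 0.1537]
tool_rot: [-0.022, 1.0, 0.0, 0.001]
wrist_force: [-0.5, 0.8, 1.3]
opening: -0.0
grip_force: 0.0
```

```bash
python3 - <<'E'
from h import *
np.set_printoptions(precision=1,suppress=True)
for n in("top","side"):
    c=cap(n);P,u,v=pts(c);I=c["image"][v,u].astype(int)
    m=(I[:,0]>90)&(I[:,1]<60)&(I[:,2]<60)
    q=P[m&(abs(P[:,1]+.111)<.04)&(P[:,0]>.54)&(P[:,0]<.72)]*1000
    for a in range(560,690,15):
        k=q[(q[:,0]>=a)&(q[:,0]<a+15)]
        if len(k): print(n,a,len(k),k.min(0),np.median(k,0),k.max(0))
print(arm.state()["position"]*1000)
cv2.imwrite("pics/s2.png",cv2.resize(c["image"][120:260,180:330,::-1],None,fx=4,fy=4))
E
```

```text
top 590 14 [ 595.9 -122.7   14.4] [ 600.3 -117.7   19.7] [ 604.9 -112.8   24.2]
top 605 16 [ 605.  -120.    21.4] [ 612.5 -116.4   27.3] [ 618.6 -113.1   35.7]
top 620 15 [ 620.4 -120.3   30.3] [ 626.6 -116.6   37.2] [ 632.8 -113.1   38.8]
top 635 16 [ 635.2 -120.4   37.4] [ 642.8 -116.9   46.8] [ 649.4 -111.    54. ]
top 650 6 [ 651.1 -121.    47.9] [ 654.9 -116.1   49.2] [ 655.5 -111.9   52. ]
top 665 2 [ 677.4 -121.2   33.7] [ 677.6 -119.6   34.8] [ 677.7 -117.9   35.8]
top 680 1 [ 681.2 -121.6   32.7] [ 681.2 -121.6   32.7] [ 681.2 -121.6   32.7]
side 590 23 [ 593.4 -125.9    9. ] [ 599.3 -110.2   17.3] [ 602.2 -104.8   21. ]
side 605 39 [ 605.  -124.3   -3.9] [ 610.9 -109.9   25.5] [ 619.6 -105.6   33.8]
side 620 33 [ 622.2 -135.7   -3.7] [ 628.1 -110.7   33.5] [ 633.9 -105.7   40. ]
side 635 26 [ 635.2 -134.8   -1.9] [ 640.5 -111.4   44.7] [648.3 -93.8  54.8]
side 650 16 [ 650.6 -131.1   35.4] [ 653.6 -117.5   48.6] [ 660.5 -106.7   51.9]
side 665 19 [ 676.6 -124.2   12.7] [ 677.7 -101.2   32.6] [679.9 -95.7  37. ]
side 680 21 [ 680.1 -148.4   -2.9] [ 683.  -112.2   29.1] [689.7 -96.7  36.8]
[430.5  23.3 153.1]
```

View pics/s2.png

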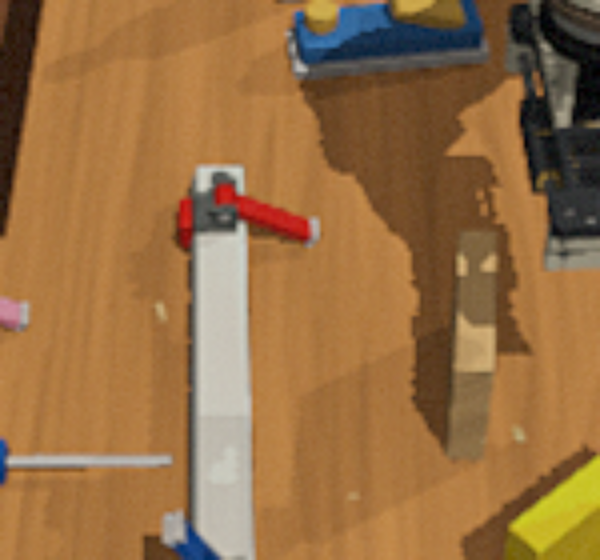

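The red arm is fully down (30° slope, end at about (315,230)). Now I tip the board.

Call:
servo_tool --targets '[{"fingers": 0,"x": 0,"y": 0,"z": -0.11,"rx": 0,"ry": 0,"rz": 0},{"fingers": 0,"x": 0,"y": 0,"z": -0.11,"rx": 0,"ry": 0,"rz": 0},{"fingers": 0,"x": 0,"y": 0,"z": -0.1,"rx": 0,"ry": 0,"rz": 0},{"fingers": 0,"x": 0.04,"y": 0,"z": 0,"rx": 0,"ry": 0,"rz": 0},{"fingers": 0,"x": 0.04,"y": 0,"z": 0,"rx": 0,"ry": 0,"rz": 0},{"fingers": 0,"x": 0.03,"y": 0,"z": 0,"rx": 0,"ry": 0,"rz": 0},{"fingers": 0,"x": 0.03,"y": 0,"z": 0,"rx": 0,"ry": 0,"rz": 0},{"fingers": 0,"x": 0.03,"y": 0,"z": 0,"rx": 0,"ry": 0,"rz": 0}]'

```text
clock: 6.68
position: [0.4803, 0.0206, 0.0747]
tool_rot: [-0.021, 1.0, 0.0, 0.002]
wrist_force: [0.6, 0.1, -0.0]
opening: 0.0005
grip_force: 0.0
```

Call:
servo_tool --targets '[{"fingers": 0,"x": 0.03,"y": 0,"z": 0,"rx": 0,"ry": 0,"rz": 0},{"fingers": 0,"x": 0.03,"y": 0,"z": 0,"rx": 0,"ry": 0,"rz": 0},{"fingers": 0,"x": 0,"y": 0,"z": 0,"rx": 0,"ry": 0,"rz": 0},{"fingers": 0,"x": 0,"y": 0,"z": 0,"rx": 0,"ry": 0,"rz": 0},{"fingers": 0,"x": 0,"y": 0,"z": 0,"rx": 0,"ry": 0,"rz": 0}]'

```text
clock: 7.1
position: [0.4922, 0.0206, 0.0732]
tool_rot: [-0.022, 1.0, -0.0, -0.0]
wrist_force: [-1.0, -0.2, -0.8]
opening: 0.0003
grip_force: 0.0
```

```bash
python3 - <<'E'
from h import *
for n in ("top","side"):
    c=cap(n);P,u,v=pts(c)
    print(n,rect(P,.017,.032,(.44,.61,-.09,.1)),rect(P,.04,.105,(.5,.62,-.06,.1)))
cv2.imwrite("pics/s3.png",cv2.resize(c["image"][120:260,180:330,::-1],None,fx=4,fy=4))
print(arm.state()["position"])
E
```

```text
top None None
side (1157, array([543.6,  17.5]), array([126.6,  95.1]), 'yaw', -4.81) None
[0.49202673 0.02061514 0.07312071]
```

View pics/s3.png

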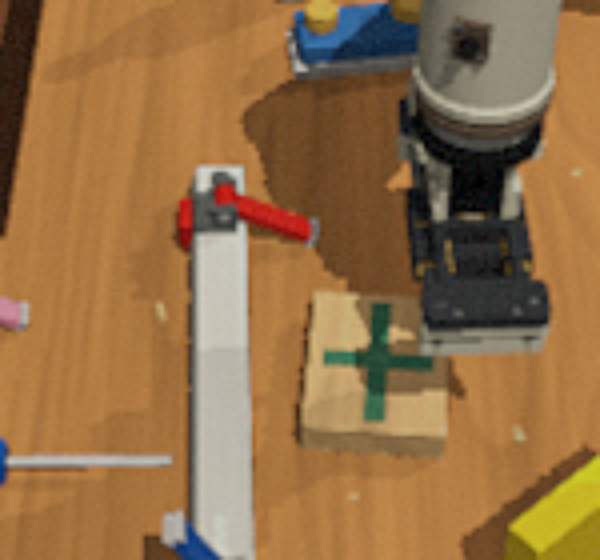

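The board lies flat with the cross up, at about (375,370) in the crop. Next: back off, spread the fingers, go low and push it to the fence.

Call:
servo_tool --targets '[{"fingers": 0.6,"x": -0.08,"y": 0,"z": 0,"rx": 0,"ry": 0,"rz": 0},{"fingers": 0.6,"x": -0.09,"y": 0,"z": 0,"rx": 0,"ry": 0,"rz": 0},{"fingers": 0.6,"x": 0,"y": 0,"z": -0.08,"rx": 0,"ry": 0,"rz": 0},{"fingers": 0.6,"x": 0,"y": 0,"z": -0.08,"rx": 0,"ry": 0,"rz": 0},{"fingers": 0.6,"x": 0,"y": 0,"z": -0.08,"rx": 0,"ry": 0,"rz": 0},{"fingers": 0.6,"x": 0,"y": 0,"z": 0,"rx": 0,"ry": 0,"rz": 0},{"fingers": 0.6,"x": 0,"y": 0,"z": 0,"rx": 0,"ry": 0,"rz": 0}]'

```text
clock: 7.78
position: [0.4488, 0.0207, 0.0127]
tool_rot: [-0.022, 1.0, -0.0, -0.001]
wrist_force: [-0.0, -0.5, 0.7]
opening: 0.0425
grip_force: 0.0
```

Call:
servo_tool --targets '[{"fingers": 0.6,"x": 0.05,"y": 0,"z": 0,"rx": 0,"ry": 0,"rz": 0},{"fingers": 0.6,"x": 0.05,"y": 0,"z": 0,"rx": 0,"ry": 0,"rz": 0},{"fingers": 0.03,"x": 0.03,"y": 0,"z": 0,"rx": 0,"ry": 0,"rz": 0}]'

```text
clock: 8.03
position: [0.4844, 0.0206, 0.0146]
tool_rot: [-0.021, 1.0, -0.0, 0.001]
wrist_force: [-1.6, -1.3, 1.0]
opening: 0.0518
grip_force: 1.3
```

Call:
servo_tool --targets '[{"fingers": 0.6,"x": 0.02,"y": 0,"z": -0.01,"rx": 0,"ry": 0,"rz": 0},{"fingers": 0.6,"x": 0.02,"y": 0,"z": 0,"rx": 0,"ry": 0,"rz": 0},{"fingers": 0.6,"x": 0.02,"y": 0,"z": 0,"rx": 0,"ry": 0,"rz": 0},{"fingers": 0.6,"x": 0.02,"y": 0,"z": 0,"rx": 0,"ry": 0,"rz": 0},{"fingers": 0.6,"x": 0.02,"y": 0,"z": 0,"rx": 0,"ry": 0,"rz": 0},{"fingers": 0.6,"x": 0.02,"y": 0,"z": 0,"rx": 0,"ry": 0,"rz": 0}]'

```text
clock: 8.53
position: [0.5131, 0.0209, 0.0107]
tool_rot: [-0.022, 1.0, 0.0, 0.0]
wrist_force: [-0.9, -0.1, -0.8]
opening: 0.0552
grip_force: 0.6
```

Call:
servo_tool --targets '[{"fingers": 0.6,"x": 0.01,"y": 0,"z": 0,"rx": 0,"ry": 0,"rz": 0},{"fingers": 0.6,"x": 0.01,"y": 0,"z": 0,"rx": 0,"ry": 0,"rz": 0}]'

```text
clock: 8.7
position: [0.5177, 0.0209, 0.0107]
tool_rot: [-0.022, 1.0, 0.0, -0.0]
wrist_force: [-3.6, -0.1, 4.8]
opening: 0.0547
grip_force: 2.3
```

Call:
servo_tool --targets '[{"fingers": 0.6,"x": 0.01,"y": 0,"z": 0,"rx": 0,"ry": 0,"rz": 0},{"fingers": 0.6,"x": 0.01,"y": 0,"z": 0,"rx": 0,"ry": 0,"rz": 0}]'

```text
clock: 8.87
position: [0.5222, 0.0208, 0.0106]
tool_rot: [-0.022, 1.0, 0.0, -0.001]
wrist_force: [-3.1, 0.4, 0.9]
opening: 0.055
grip_force: 1.2
```

Call:
servo_tool --targets '[{"fingers": 0.6,"x": 0.006,"y": 0,"z": 0,"rx": 0,"ry": 0,"rz": 0},{"fingers": 0.6,"x": 0.006,"y": 0,"z": 0,"rx": 0,"ry": 0,"rz": 0}]'

```text
clock: 9.03
position: [0.5245, 0.0208, 0.0105]
tool_rot: [-0.021, 1.0, -0.0, -0.001]
wrist_force: [-8.8, 1.1, 7.4]
opening: 0.0549
grip_force: 4.3
```

```bash
python3 - <<'E'
from h import *
s=arm.state();print(s["position"],s["wrist_force"])
c=cap("side")
cv2.imwrite("pics/s4.png",cv2.resize(c["image"][140:240,200:300,::-1],None,fx=6,fy=6))
E
```

```text
[0.52450073 0.02076732 0.01053081] [-8.78818949  1.13178361  7.36465391]
```

View pics/s4.png

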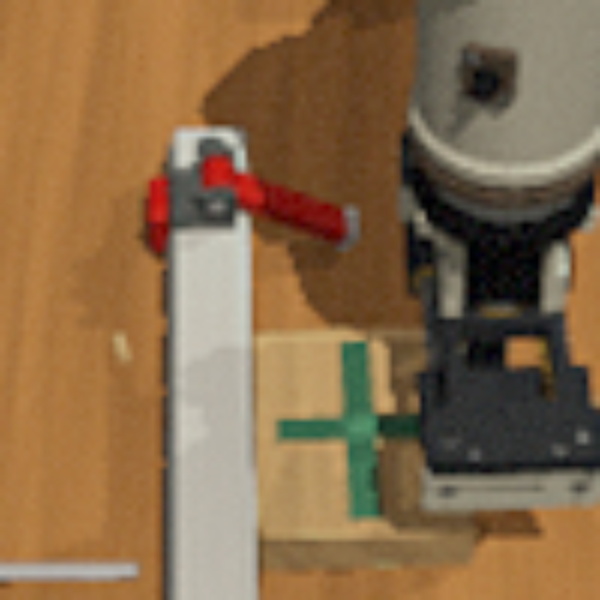

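Flush at the fence (board edge along column 257 of the crop). Now I go round to the left end and push it along to the red arm.

Call:
servo_tool --targets '[{"fingers": 0.6,"x": -0.06,"y": 0,"z": 0,"rx": 0,"ry": 0,"rz": 0},{"fingers": 0.3,"x": 0,"y": 0,"z": 0.12,"rx": 0,"ry": 0,"rz": 0},{"fingers": 0,"x": 0,"y": 0,"z": 0.12,"rx": 0,"ry": 0,"rz": 0},{"fingers": 0,"x": 0.06,"y": 0.1,"z": 0,"rx": 0,"ry": 0,"rz": 0},{"fingers": 0,"x": 0.08,"y": 0.1,"z": 0,"rx": 0,"ry": 0,"rz": 0},{"fingers": 0,"x": 0.08,"y": 0.1,"z": 0,"rx": 0,"ry": 0,"rz": 0},{"fingers": 0,"x": 0.06,"y": 0.1,"z": 0,"rx": 0,"ry": 0,"rz": 0},{"fingers": 0,"x": 0,"y": 0,"z": 0,"rx": 0,"ry": 0,"rz": 0},{"fingers": 0,"x": 0,"y": 0,"z": -0.12,"rx": 0,"ry": 0,"rz": 0},{"fingers": 0,"x": 0,"y": 0,"z": -0.115,"rx": 0,"ry": 0,"rz": 0}]'

```text
clock: 9.92
position: [0.5844, 0.1222, 0.0134]
tool_rot: [-0.022, 1.0, 0.001, 0.004]
wrist_force: [0.4, -0.1, -0.5]
opening: 0.0017
grip_force: 0.0
```

```bash
python3 - <<'E'
from h import *
s=arm.state();print(s["position"],s["wrist_force"],s["opening"])
c=cap("side");P,u,v=pts(c);print(rect(P,.017,.032,(.5,.62,-.09,.09)))
E
```

```text
[0.58444302 0.12222494 0.01339434] [ 0.39094866 -0.12756577 -0.48275143] 0.001738586514975145
(81, array([542.1,  43.5]), array([15.2, 76.5]), 'yaw', 2.6)
```

Call:
servo_tool --targets '[{"fingers": 0,"x": 0.0,"y": -0.04,"z": 0,"rx": 0,"ry": 0,"rz": 0},{"fingers": 0,"x": 0.0,"y": -0.04,"z": 0,"rx": 0,"ry": 0,"rz": 0},{"fingers": 0,"x": 0.002,"y": -0.04,"z": 0,"rx": 0,"ry": 0,"rz": 0},{"fingers": 0,"x": 0.002,"y": -0.04,"z": 0,"rx": 0,"ry": 0,"rz": 0},{"fingers": 0,"x": 0.002,"y": -0.04,"z": 0,"rx": 0,"ry": 0,"rz": 0},{"fingers": 0,"x": 0.002,"y": -0.04,"z": 0,"rx": 0,"ry": 0,"rz": 0},{"fingers": 0,"x": 0.002,"y": -0.03,"z": 0,"rx": 0,"ry": 0,"rz": 0}]'

```text
clock: 10.55
position: [0.5843, 0.0533, 0.0136]
tool_rot: [-0.021, 1.0, 0.001, 0.001]
wrist_force: [-2.5, 6.7, 6.8]
opening: 0.0004
grip_force: 4.9
```

Call:
servo_tool --targets '[{"fingers": 0,"x": 0.001,"y": -0.015,"z": 0,"rx": 0,"ry": 0,"rz": 0},{"fingers": 0,"x": 0.001,"y": -0.01,"z": 0,"rx": 0,"ry": 0,"rz": 0}]'

```text
clock: 10.72
position: [0.5844, 0.0481, 0.0136]
tool_rot: [-0.022, 1.0, 0.001, 0.001]
wrist_force: [-3.7, 8.3, 6.6]
opening: 0.0005
grip_force: 5.3
```

```bash
python3 - <<'E'
from h import *
c=cap("side");s=arm.state();print(s["position"],s["wrist_force"])
cv2.imwrite("pics/s5.png",cv2.resize(c["image"][140:240,200:300,::-1],None,fx=6,fy=6))
E
```

```text
[0.58444457 0.0478562  0.01356366] [-2.92375299  7.07818417  6.39019427]
```

View pics/s5.png

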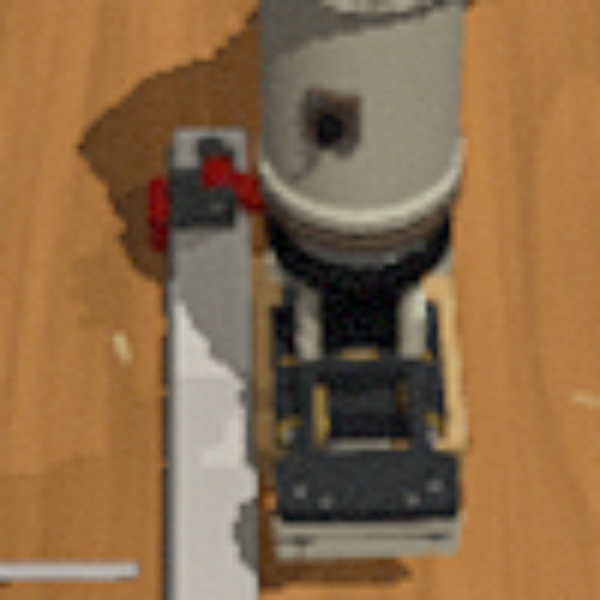

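Call:
servo_tool --targets '[{"fingers": 0,"x": 0,"y": -0.012,"z": 0,"rx": 0,"ry": 0,"rz": 0},{"fingers": 0,"x": 0,"y": -0.012,"z": 0,"rx": 0,"ry": 0,"rz": 0}]'

```text
clock: 10.93
position: [0.5846, 0.0429, 0.0136]
tool_rot: [-0.022, 1.0, 0.001, 0.001]
wrist_force: [-1.9, 7.2, 5.5]
opening: 0.0005
grip_force: 4.6
```

Call:
servo_tool --targets '[{"fingers": 0,"x": 0,"y": -0.008,"z": 0,"rx": 0,"ry": 0,"rz": 0},{"fingers": 0,"x": 0,"y": -0.008,"z": 0,"rx": 0,"ry": 0,"rz": 0}]'

```text
clock: 11.1
position: [0.5848, 0.0385, 0.0136]
tool_rot: [-0.022, 1.0, 0.001, 0.001]
wrist_force: [-0.4, 6.4, 6.1]
opening: 0.0007
grip_force: 4.3
```

Call:
servo_tool --targets '[{"fingers": 0,"x": 0,"y": -0.008,"z": 0,"rx": 0,"ry": 0,"rz": 0},{"fingers": 0,"x": 0,"y": -0.006,"z": 0,"rx": 0,"ry": 0,"rz": 0}]'

```text
clock: 11.27
position: [0.5849, 0.0347, 0.0136]
tool_rot: [-0.022, 1.0, 0.001, 0.001]
wrist_force: [-1.6, 6.8, 5.4]
opening: 0.0007
grip_force: 4.1
```

Call:
servo_tool --targets '[{"fingers": 0,"x": 0,"y": -0.006,"z": 0,"rx": 0,"ry": 0,"rz": 0},{"fingers": 0,"x": 0,"y": -0.004,"z": 0,"rx": 0,"ry": 0,"rz": 0}]'

```text
clock: 11.43
position: [0.585, 0.032, 0.0136]
tool_rot: [-0.022, 1.0, 0.001, 0.002]
wrist_force: [-1.9, 6.4, 4.7]
opening: 0.0003
grip_force: 3.9
```

Call:
servo_tool --targets '[{"fingers": 0,"x": 0,"y": -0.006,"z": 0,"rx": 0,"ry": 0,"rz": 0},{"fingers": 0,"x": 0,"y": -0.004,"z": 0,"rx": 0,"ry": 0,"rz": 0}]'

```text
clock: 11.6
position: [0.5852, 0.0294, 0.0136]
tool_rot: [-0.022, 1.0, 0.001, 0.002]
wrist_force: [-0.5, 6.4, 5.0]
opening: 0.0003
grip_force: 3.8
```

```bash
python3 - <<'E'
from h import *
np.set_printoptions(precision=1,suppress=True)
s=arm.state();print(s["position"],s["wrist_force"])
c=cap("top");P,u,v=pts(c);I=c["image"][v,u].astype(int);P*=1000
m=(I[:,0]>90)&(I[:,1]<60)&(I[:,2]<60)
q=P[m&(abs(P[:,1]+111)<40)&(P[:,0]>540)&(P[:,0]<635)]
print(len(q),np.percentile(q,[5,50,95],axis=0) if len(q) else 0)
for x in range(540,630,12):
    q=P[(abs(P[:,0]-x)<6)&(P[:,2]>15)&(P[:,2]<32)&(P[:,1]>-150)&(P[:,1]<40)]
    if len(q): print(x,len(q),q[:,1].min(),q[:,1].max())
cv2.imwrite("pics/t6.png",cv2.resize(c["image"][150:250,220:340,::-1],None,fx=6,fy=6))
E
```

```text
[0.6 0.  0. ] [-0.5  6.4  5. ]
73 [[ 596.2 -123.    17.9]
 [ 615.  -116.5   28.4]
 [ 632.1 -110.2   40.7]]
564 1 -107.07693947666316 -107.07693947666316
576 11 -107.93348116472208 -99.03913436848667
588 26 -124.99513151165014 -90.65311187557828
600 51 -126.01342741305646 -85.24635183470379
612 55 -126.25396322978146 -76.9120766557283
624 48 -126.07914939143019 -74.62979214034937
```

View pics/t6.png

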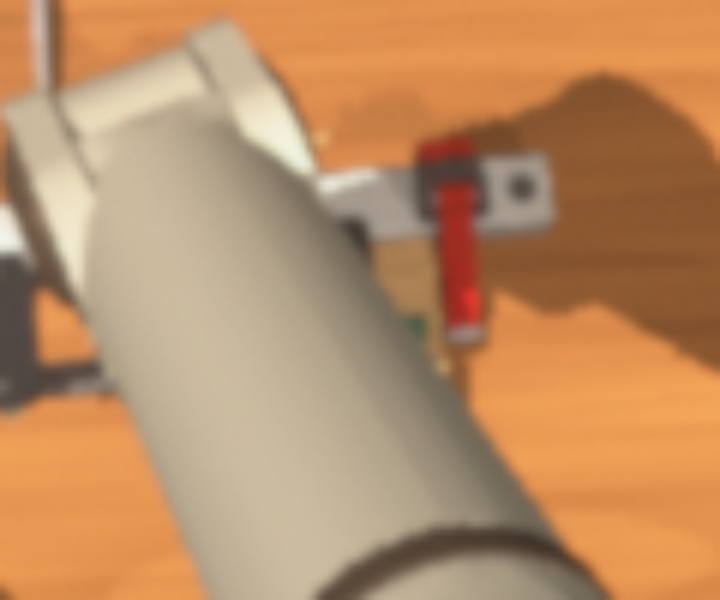

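The board end (column ~440) is very close to the arm's side; I keep nudging until the force rises.

Call:
servo_tool --targets '[{"fingers": 0,"x": 0,"y": -0.004,"z": 0,"rx": 0,"ry": 0,"rz": 0},{"fingers": 0,"x": 0,"y": -0.004,"z": 0,"rx": 0,"ry": 0,"rz": 0}]'

```text
clock: 11.82
position: [0.5852, 0.0274, 0.0136]
tool_rot: [-0.022, 1.0, 0.001, 0.002]
wrist_force: [-0.2, 5.4, 4.8]
opening: -0.0001
grip_force: 3.6
```

Call:
servo_tool --targets '[{"fingers": 0,"x": 0,"y": -0.004,"z": 0,"rx": 0,"ry": 0,"rz": 0},{"fingers": 0,"x": 0,"y": 0,"z": 0,"rx": 0,"ry": 0,"rz": 0}]'

```text
clock: 11.98
position: [0.5853, 0.0263, 0.0137]
tool_rot: [-0.022, 1.0, 0.001, 0.002]
wrist_force: [-0.7, 4.7, 5.3]
opening: 0.0004
grip_force: 3.6
```

Call:
servo_tool --targets '[{"fingers": 0,"x": 0,"y": -0.006,"z": 0,"rx": 0,"ry": 0,"rz": 0},{"fingers": 0,"x": 0,"y": 0,"z": 0,"rx": 0,"ry": 0,"rz": 0}]'

```text
clock: 12.15
position: [0.5853, 0.0262, 0.0137]
tool_rot: [-0.022, 1.0, 0.002, 0.002]
wrist_force: [-0.2, 6.5, 5.1]
opening: 0.0003
grip_force: 4.4
```

Call:
servo_tool --targets '[{"fingers": 0,"x": 0,"y": -0.004,"z": 0,"rx": 0,"ry": 0,"rz": 0},{"fingers": 0,"x": 0,"y": 0,"z": 0,"rx": 0,"ry": 0,"rz": 0}]'

```text
clock: 12.32
position: [0.5853, 0.0262, 0.0137]
tool_rot: [-0.022, 1.0, 0.002, 0.002]
wrist_force: [-0.6, 8.8, 3.7]
opening: 0.0006
grip_force: 4.9
```

Position is stuck and force is rising, so it is up against the arm. Back off and measure.

Call:
servo_tool --targets '[{"fingers": 0,"x": 0,"y": 0.06,"z": 0,"rx": 0,"ry": 0,"rz": 0},{"fingers": 0,"x": 0,"y": 0.06,"z": 0.1,"rx": 0,"ry": 0,"rz": 0},{"fingers": 0,"x": 0,"y": 0,"z": 0.14,"rx": 0,"ry": 0,"rz": 0},{"fingers": 0.6,"x": -0.11,"y": 0,"z": 0,"rx": 0,"ry": 0,"rz": 0},{"fingers": 0.6,"x": -0.13,"y": 0,"z": 0,"rx": 0,"ry": 0,"rz": 0},{"fingers": 0.6,"x": -0.15,"y": 0,"z": 0,"rx": 0,"ry": 0,"rz": 0},{"fingers": 0.6,"x": 0,"y": 0,"z": 0,"rx": 0,"ry": 0,"rz": 0}]'

```text
clock: 12.9
position: [0.4761, 0.0502, 0.0706]
tool_rot: [-0.022, 1.0, -0.002, -0.005]
wrist_force: [-1.2, 0.4, -0.5]
opening: 0.0225
grip_force: 0.0
```

```bash
cat > g.py <<'E'
from h import *
import sys
np.set_printoptions(precision=1,suppress=True)
s=arm.state();print(s["clock"],s["position"]*1000,s["wrist_force"])
ims=[]
for n,(r,k) in (("top",(150,240)),("side",(150,190))):
    c=cap(n);P,u,v=pts(c);I=c["image"][v,u].astype(int)
    nr=~((I[:,0]>90)&(I[:,1]<60)&(I[:,2]<60))
    print(n,rect(P[nr],.017,.032,(.5,.62,-.105,.06)))
    ims.append(cv2.resize(c["image"][r:r+80,k:k+100,::-1],None,fx=4,fy=4,interpolation=cv2.INTER_CUBIC))
cv2.imwrite("pics/%s.png"%sys.argv[1],np.hstack(ims))
E
python3 g.py g1
```

```text
12.9 [476.1  50.2  70.6] [-1.2  0.4 -0.5]
top (864, array([579.3, -47.6]), array([ 81.4, 114.5]), 'yaw', 0.09)
side (951, array([578.3, -45.4]), array([ 81.7, 119.2]), 'yaw', 1.31)
```

View pics/g1.png

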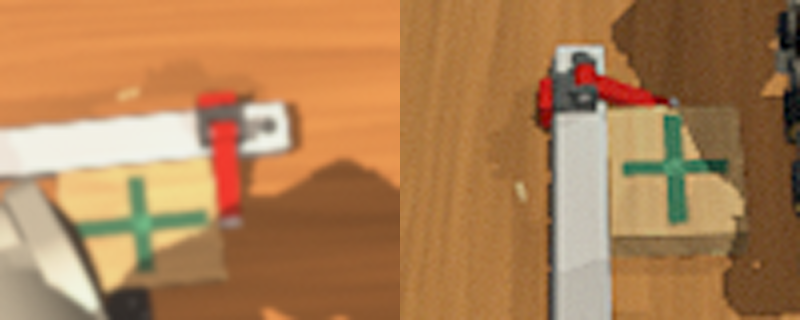

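The board is against the arm with the cross up. Now a second pass to press it squarely to the fence.

Call:
servo_tool --targets '[{"fingers": 0.6,"x": 0.02,"y": -0.13,"z": 0,"rx": 0,"ry": 0,"rz": 0},{"fingers": 0.6,"x": 0.02,"y": -0.13,"z": 0,"rx": 0,"ry": 0,"rz": 0},{"fingers": 0.6,"x": 0,"y": -0.11,"z": 0,"rx": 0,"ry": 0,"rz": 0},{"fingers": 0.6,"x": 0,"y": 0,"z": -0.12,"rx": 0,"ry": 0,"rz": 0},{"fingers": 0.6,"x": 0,"y": 0,"z": -0.115,"rx": 0,"ry": 0,"rz": 0},{"fingers": 0.6,"x": 0.04,"y": 0,"z": 0,"rx": 0,"ry": 0,"rz": 0},{"fingers": 0.6,"x": 0.04,"y": 0,"z": 0,"rx": 0,"ry": 0,"rz": 0},{"fingers": 0.6,"x": 0.04,"y": 0,"z": 0,"rx": 0,"ry": 0,"rz": 0}]'

```text
clock: 13.67
position: [0.5274, -0.0398, 0.0142]
tool_rot: [-0.022, 1.0, -0.0, -0.001]
wrist_force: [-32.9, -0.0, 19.3]
opening: 0.0549
grip_force: 17.5
```

Call:
servo_tool --targets '[{"fingers": 0.6,"x": 0.02,"y": 0,"z": 0,"rx": 0,"ry": 0,"rz": 0},{"fingers": 0.6,"x": 0.01,"y": 0,"z": 0,"rx": 0,"ry": 0,"rz": 0}]'

```text
clock: 13.83
position: [0.5272, -0.0399, 0.0137]
tool_rot: [-0.022, 1.0, -0.001, -0.008]
wrist_force: [-26.0, 0.6, 23.2]
opening: 0.0552
grip_force: 12.8
```

Call:
servo_tool --targets '[{"fingers": 0.6,"x": -0.03,"y": 0,"z": 0,"rx": 0,"ry": 0,"rz": 0},{"fingers": 0.6,"x": -0.05,"y": 0,"z": 0,"rx": 0,"ry": 0,"rz": 0},{"fingers": 0.6,"x": -0.1,"y": 0,"z": 0,"rx": 0,"ry": 0,"rz": 0},{"fingers": 0.3,"x": 0,"y": 0.1,"z": 0.14,"rx": 0,"ry": 0,"rz": 0},{"fingers": 0,"x": 0,"y": 0.12,"z": 0.14,"rx": 0,"ry": 0,"rz": 0},{"fingers": 0,"x": 0,"y": 0.15,"z": 0,"rx": 0,"ry": 0,"rz": 0},{"fingers": 0,"x": 0,"y": 0.15,"z": 0,"rx": 0,"ry": 0,"rz": 0},{"fingers": 0,"x": 0,"y": 0,"z": 0,"rx": 0,"ry": 0,"rz": 0}]'

```text
clock: 14.5
position: [0.4923, 0.0974, 0.0829]
tool_rot: [-0.027, 1.0, 0.003, 0.004]
wrist_force: [0.3, 0.6, -0.5]
opening: 0.0262
grip_force: 0.0
```

```bash
python3 g.py g2; python3 - <<'E'
from h import *
np.set_printoptions(precision=1,suppress=True)
# gaps: brightness-independent depth profile board/fence and board/arm; side view rows
for n in("top","side"):
    c=cap(n);P,u,v=pts(c);I=c["image"][v,u].astype(int);P=P*1000
    red=(I[:,0]>90)&(I[:,1]<60)&(I[:,2]<60)
    for x in(585,600,615):
        k=abs(P[:,0]-x)<6; b=k&~red&(P[:,2]>17)&(P[:,2]<32)&(P[:,1]>-105)&(P[:,1]<40); r=k&red&(abs(P[:,1]+111)<25)
        print(n,x,"board y",P[b,1].min(),P[b,1].max(),"red y",np.percentile(P[r,1],[5,95]) if r.any() else None)
    for y in(-85,-65,-45,-25,-5):
        k=(abs(P[:,1]-y)<8)&(P[:,0]>500)&(P[:,0]<640)
        g=P[k&(P[:,2]<10)&(P[:,0]>580)]; b=P[k&(P[:,2]>17)]
        print(y,"low pts by fence",len(g),"near edge",np.percentile(b[:,0],2))
E
```

```text
14.5 [492.3  97.4  82.9] [ 0.3  0.6 -0.5]
top (969, array([578.5, -47.5]), array([ 82.9, 115. ]), 'yaw', 0.12)
side (946, array([578.7, -45.3]), array([ 81.6, 120.1]), 'yaw', 1.62)
top 585 board y -104.74302887805004 8.077997983170253 red y None
top 600 board y -104.12206300664731 9.84990934810105 red y [-125.5 -113.3]
top 615 board y -104.86567702180066 9.480723578758523 red y [-122.9 -113.5]
-85 low pts by fence 0 near edge 541.5237968124842
-65 low pts by fence 0 near edge 539.8922852951978
-45 low pts by fence 0 near edge 540.6196750616364
-25 low pts by fence 0 near edge 538.9478261627324
-5 low pts by fence 0 near edge 503.0649340472839
side 585 board y -103.94142925083716 13.723621419184816 red y None
side 600 board y -104.3329600116093 12.871779367462754 red y [-124.8 -111.8]
side 615 board y -104.8840672523379 15.184761596844565 red y [-124.  -108.2]
-85 low pts by fence 0 near edge 542.1788487876976
-65 low pts by fence 0 near edge 542.2863255228109
-45 low pts by fence 0 near edge 540.7645200316879
-25 low pts by fence 0 near edge 538.6957060552135
-5 low pts by fence 0 near edge 527.4811090437117
```

View pics/g2.png

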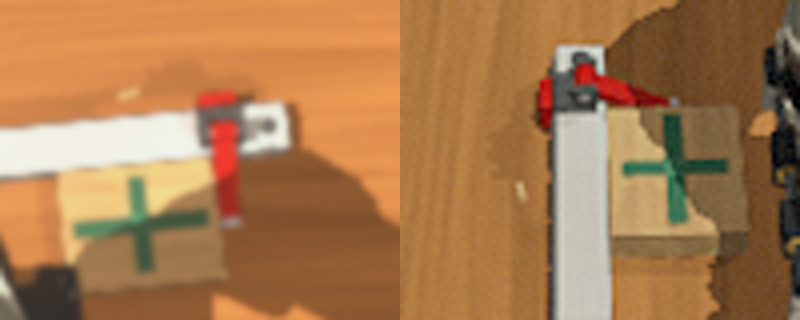

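Flush with the fence. One gentle nudge at the left end confirms contact with the arm.

Call:
servo_tool --targets '[{"fingers": 0,"x": 0.12,"y": -0.05,"z": 0,"rx": 0,"ry": 0,"rz": 0},{"fingers": 0,"x": 0.14,"y": -0.05,"z": 0,"rx": 0,"ry": 0,"rz": 0},{"fingers": 0,"x": 0.12,"y": -0.02,"z": 0,"rx": 0,"ry": 0,"rz": 0},{"fingers": 0,"x": 0,"y": 0,"z": -0.14,"rx": 0,"ry": 0,"rz": 0},{"fingers": 0,"x": 0,"y": 0,"z": -0.13,"rx": 0,"ry": 0,"rz": 0},{"fingers": 0,"x": 0,"y": 0,"z": 0,"rx": 0,"ry": 0,"rz": 0}]'

```text
clock: 15.2
position: [0.5795, 0.0533, 0.0055]
tool_rot: [-0.02, 1.0, -0.001, -0.005]
wrist_force: [-2.2, -0.1, -1.4]
opening: 0.0001
grip_force: 0.0
```

Call:
servo_tool --targets '[{"fingers": 0,"x": 0.01,"y": 0,"z": 0.03,"rx": 0,"ry": 0,"rz": 0},{"fingers": 0,"x": 0.01,"y": -0.04,"z": 0,"rx": 0,"ry": 0,"rz": 0},{"fingers": 0,"x": 0,"y": -0.03,"z": 0,"rx": 0,"ry": 0,"rz": 0},{"fingers": 0,"x": 0,"y": -0.02,"z": 0,"rx": 0,"ry": 0,"rz": 0},{"fingers": 0,"x": 0,"y": 0,"z": 0,"rx": 0,"ry": 0,"rz": 0}]'

```text
clock: 15.62
position: [0.5899, 0.0312, 0.0206]
tool_rot: [-0.02, 1.0, -0.001, 0.001]
wrist_force: [0.3, -1.1, 0.4]
opening: 0.0004
grip_force: 0.0
```

Call:
servo_tool --targets '[{"fingers": 0,"x": 0,"y": -0.01,"z": 0,"rx": 0,"ry": 0,"rz": 0},{"fingers": 0,"x": 0,"y": -0.006,"z": 0,"rx": 0,"ry": 0,"rz": 0}]'

```text
clock: 15.78
position: [0.5889, 0.03, 0.0195]
tool_rot: [-0.021, 1.0, 0.0, 0.0]
wrist_force: [-0.1, 0.1, 0.3]
opening: 0.0004
grip_force: 0.0
```

Call:
servo_tool --targets '[{"fingers": 0,"x": 0,"y": 0,"z": -0.03,"rx": 0,"ry": 0,"rz": 0},{"fingers": 0,"x": 0,"y": -0.008,"z": 0,"rx": 0,"ry": 0,"rz": 0},{"fingers": 0,"x": 0,"y": 0,"z": 0,"rx": 0,"ry": 0,"rz": 0}]'

```text
clock: 16.03
position: [0.5878, 0.0288, 0.0105]
tool_rot: [-0.022, 1.0, 0.0, -0.001]
wrist_force: [-0.1, 0.5, -0.3]
opening: 0.0003
grip_force: 0.0
```

Call:
servo_tool --targets '[{"fingers": 0,"x": 0,"y": -0.006,"z": 0,"rx": 0,"ry": 0,"rz": 0},{"fingers": 0,"x": 0,"y": 0,"z": 0,"rx": 0,"ry": 0,"rz": 0}]'

```text
clock: 16.2
position: [0.588, 0.0286, 0.0108]
tool_rot: [-0.022, 1.0, 0.001, -0.001]
wrist_force: [-1.2, 4.3, -0.7]
opening: 0.0003
grip_force: 2.1
```

Call:
servo_tool --targets '[{"fingers": 0,"x": 0,"y": -0.006,"z": 0,"rx": 0,"ry": 0,"rz": 0},{"fingers": 0,"x": 0,"y": 0,"z": 0,"rx": 0,"ry": 0,"rz": 0}]'

```text
clock: 16.37
position: [0.588, 0.0285, 0.011]
tool_rot: [-0.023, 1.0, 0.002, -0.0]
wrist_force: [-2.3, 7.1, -1.2]
opening: 0.0003
grip_force: 3.5
```

Call:
servo_tool --targets '[{"fingers": 0,"x": 0,"y": -0.006,"z": 0,"rx": 0,"ry": 0,"rz": 0},{"fingers": 0,"x": 0,"y": 0,"z": 0,"rx": 0,"ry": 0,"rz": 0}]'

```text
clock: 16.53
position: [0.5879, 0.0283, 0.0111]
tool_rot: [-0.023, 1.0, 0.002, -0.0]
wrist_force: [-1.5, 8.5, -1.0]
opening: 0.0004
grip_force: 4.7
```

Call:
servo_tool --targets '[{"fingers": 0,"x": 0,"y": -0.012,"z": 0,"rx": 0,"ry": 0,"rz": 0},{"fingers": 0,"x": 0,"y": 0,"z": 0,"rx": 0,"ry": 0,"rz": 0}]'

```text
clock: 16.7
position: [0.5877, 0.0281, 0.0112]
tool_rot: [-0.024, 1.0, 0.004, -0.0]
wrist_force: [-2.4, 15.0, -0.8]
opening: 0.0007
grip_force: 7.1
```

Call:
servo_tool --targets '[{"fingers": 0,"x": 0,"y": 0.06,"z": 0,"rx": 0,"ry": 0,"rz": 0},{"fingers": 0,"x": 0,"y": 0.08,"z": 0.08,"rx": 0,"ry": 0,"rz": 0},{"fingers": 0,"x": 0,"y": 0,"z": 0.14,"rx": 0,"ry": 0,"rz": 0},{"fingers": 0,"x": -0.06,"y": 0.0,"z": 0.14,"rx": 0,"ry": 0,"rz": 0},{"fingers": 0,"x": -0.14,"y": 0.08,"z": 0.14,"rx": 0,"ry": 0,"rz": 0},{"fingers": 0,"x": -0.1,"y": 0.12,"z": 0.1,"rx": 0,"ry": 0,"rz": 0},{"fingers": 0,"x": 0,"y": 0.15,"z": 0,"rx": 0,"ry": 0,"rz": 0},{"fingers": 0,"x": 0,"y": 0.15,"z": 0,"rx": 0,"ry": 0,"rz": 0},{"fingers": 0,"x": 0,"y": 0.15,"z": 0,"rx": 0,"ry": 0,"rz": 0},{"fingers": 0,"x": 0,"y": 0,"z": 0,"rx": 0,"ry": 0,"rz": 0}]'

```text
clock: 17.53
position: [0.5229, 0.2205, 0.1526]
tool_rot: [-0.026, 1.0, 0.003, 0.001]
wrist_force: [-0.9, 1.2, 0.0]
opening: 0.0003
grip_force: 0.0
```

```bash
python3 g.py g3; python3 - <<'E'
from h import *
np.set_printoptions(precision=1,suppress=True)
for n in("top","side"):
    c=cap(n);P,u,v=pts(c);I=c["image"][v,u].astype(int);P=P*1000
    for x in(585,600,615):
        k=(abs(P[:,0]-x)<3)&(P[:,1]<-92)&(P[:,1]>-135)
        o=np.argsort(P[k,1]); print(n,x,[(round(float(a)),round(float(z)),int(r),int(g)) for (a,z),(r,g) in zip(P[k][o][:,1:],I[k][o][:,:2])][::2])
    for y in(-85,-65,-45,-25,-5):
        b=P[(abs(P[:,1]-y)<8)&(P[:,0]>520)&(P[:,0]<620)&(P[:,2]>17)]
        print(y,"near edge",np.percentile(b[:,0],2))
E
```

```text
17.5333 [522.9 220.5 152.6] [-0.9  1.2  0. ]
top (998, array([578.3, -47.4]), array([115. ,  83.4]), 'yaw', -0.02)
side (792, array([582.9, -45.4]), array([ 71.6, 119.6]), 'yaw', 0.81)
top 585 [(-133, -5, 131, 83), (-129, -1, 132, 86), (-128, 13, 136, 96), (-125, 11, 149, 119), (-123, -1, 135, 92), (-122, 15, 154, 128), (-119, 13, 145, 117), (-117, 3, 129, 90), (-115, 15, 138, 112), (-112, 14, 137, 108), (-109, 23, 153, 112), (-105, 25, 153, 115), (-102, 23, 143, 112), (-99, 30, 98, 95), (-96, 25, 79, 88), (-94, 22, 72, 86)]
top 600 [(-134, 0, 131, 80), (-131, -3, 129, 66), (-126, 16, 146, 55), (-123, 17, 156, 45), (-120, 16, 155, 40), (-117, 13, 155, 42), (-116, 20, 155, 41), (-113, 21, 152, 47), (-109, 26, 153, 81), (-107, 23, 156, 108), (-103, 24, 157, 117), (-100, 26, 151, 116), (-97, 27, 147, 115), (-94, 27, 150, 116)]
top 615 [(-135, 1, 140, 88), (-132, -1, 141, 83), (-126, 27, 153, 65), (-123, 26, 159, 47), (-120, 28, 158, 43), (-116, 31, 156, 41), (-114, 24, 151, 42), (-111, 26, 141, 60), (-108, 21, 152, 100), (-105, 24, 162, 119), (-102, 22, 168, 125), (-99, 25, 164, 122), (-95, 24, 167, 125), (-92, 21, 170, 127)]
-85 near edge 541.3551145933051
-65 near edge 539.7726334059092
-45 near edge 539.705799450578
-25 near edge 538.8224728883578
-5 near edge 537.1597551557533
side 585 [(-125, 12, 115, 101), (-123, 10, 119, 102), (-107, 23, 135, 109), (-105, 20, 95, 86), (-96, 26, 29, 62), (-95, 22, 19, 61)]
side 600 [(-124, 18, 126, 23), (-118, 19, 122, 16), (-115, 19, 130, 63), (-105, 25, 131, 98), (-102, 24, 135, 108), (-97, 25, 133, 103), (-95, 27, 134, 108)]
side 615 [(-123, 27, 120, 23), (-118, 28, 124, 20), (-115, 31, 121, 17), (-110, 27, 115, 6), (-109, 25, 95, 52), (-106, 23, 122, 94), (-102, 23, 137, 114), (-98, 24, 137, 108), (-95, 23, 136, 108)]
-85 near edge 556.3147512640936
-65 near edge 556.7857099379057
-45 near edge 557.0908082247041
-25 near edge 549.1831400821712
-5 near edge 547.9103220116779
```

View pics/g3.png

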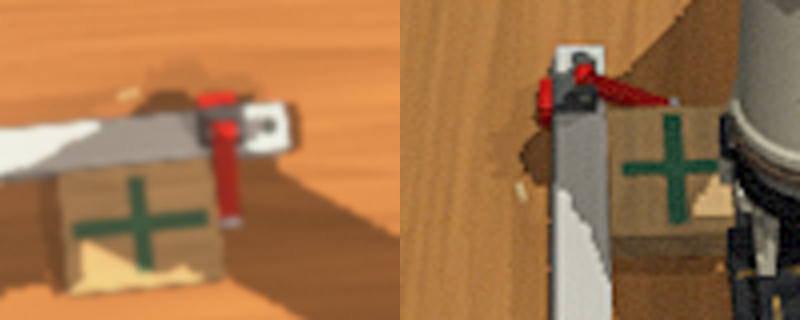

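There is no gap at the fence or the arm, the red arm is down, the blue arm is untouched, and the robot is clear. Handing in.

```bash
python3 -c "
from rig import arm
print(arm.hand_in())"
```

```text
the job is handed in; nothing more can be done
None
```

I handed the job in with the red arm fully down and the board lying cross up, flush to the fence and against the arm's side as far as the pictures and push forces show; the blue stop and the other things were not touched, and the hand-in gave no verdict.

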